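Clamp a load cell from the tilt-out bin

ROBOT

A 6-joint arm with a two-finger parallel gripper is mounted at the origin on the work surface. World frame = base frame: x ahead of the robot, y to its left, z up, the work surface at z = 0. Lengths are in m, angles in degrees, forces in N, time in s.
With the tool pointing down it reaches from about 0.325 to 0.9 m from the base axis. Payload 3.5 kg.
Tool frame: the origin (TCP) lies at the very end of the fingers, on their centre line; the grasp point (between the pads) lies 19 mm behind it (arm.pinch_z is the distance from the TCP to the grasp point, in m); z points along the fingers, y is the direction in which the jaws open and shut (so a half turn about z gives the same grasp; the last joint's range is limited). The gripper opens to 85 mm and grips with 20 to 120 N. Pads are 22 mm wide; open, the fingers measure 114 mm over their backs; the gripper's body (76 mm by 85 mm) begins 54 mm behind the grasp point. The pads swing forward as they close: fully open they stand 13 mm farther back than shut.
Start: joints at [-73.992, 15.837, -1.513, 72.651, 0, 84.076], TCP at [0.233, -0.58, 0.231] pointing down, gripper open.
Joint ranges: [-178.77, 178.77], [-48.84, 107.48], [-61.69, 71.31], [-111.58, 123.2], [-90, 87.43], [-180, 180]. Speed limits (degrees/s): [147.25, 147.25, 180, 180, 180, 180].

INTERFACE

Orientations are given as a 3x3 rotation matrix whose columns are the frame's x, y, z axes.
In Python, from bench import arm, optics gives the robot as it stands. Calls block until the motion is done:
- arm.move_pose(position, orientation): joint-space move of the TCP to a pose.
- arm.movel(position, speed=0.15, rotation=None): straight line of the TCP; rotation=None keeps the orientation; speed is the mean speed in m/s.
- arm.set_joints(angles): joint-space move.
- arm.set_gripper(opening, f_grip=None): opening from 0.0 (shut) to 1.0 (fully open); f_grip is the grip in N (None keeps the last); returns when the fingers have stopped.
- arm.pause(seconds).
- arm.solve_ik(position, orientation): joint angles nearest the present ones, or None.
- optics.camera(name): name is "scene" or "top"; returns a dict with "image" (400x640x3 uint8, red, green, blue), "vfov" (degrees; the focal length in pixels is half the picture's height over the tangent of half this angle, whatever the lens; pixels are square), "cx", "cy" (the principal point, pixels), "dist_coeffs" ([k1, k2, p1, p2, k3] as OpenCV has them; the pictures are not rectified), "rvec" (rotation vector, rad) and "tvec" (3), from world to camera coordinates, as OpenCV has them. Camera axes: x right, y down, z forward; pixel columns grow to the right and rows downward; lengths in m; the calibration is good to about 2 mm. A picture is of the moment at which its call begins. There is no depth.
A pose or a line that the arm cannot do raises arm.Unreachable and nothing moves.
- arm.finish_job(): hands the job in, once; it reports no verdict.
Readings, each from a call of its own:
- arm.read_time(): time.
- arm.read_q(): joint angles.
- arm.read_dq(): joint speeds.
- arm.read_tau(): joint torques, N m.
- arm.read_tcp_pos(): TCP position.
- arm.read_tcp_rot(): TCP orientation.
- arm.read_force(): force on the tool from outside, world axes, zero at the start.
- arm.read_torque(): the same for the moment, N m.
- arm.read_gripper_width(): opening from 0.0 (shut) to 1.0 (fully open).
Only numpy, scipy, OpenCV 4.12 (cv2) and the standard library are available. Lean on these libraries where they do the work, as an engineer would, in place of code of your own. Each camera call takes 0.05 s, during which the arm holds its last target.

TASK

Tip the blue parts bin fully forward, take out the aluminium load cell lying at its back and lay it flat along the channel of the clamping fixture, middle over middle, then let go of it. After that push the red toggle-clamp handle down past its dead point, fully home, so that the pad holds the load cell. Do not disturb the loose things on the bench.

Things in the scene. Friction and masses are not known exactly. Their poses are not given: they have to be found in the camera images.
- bin_stand: grey steel hood that carries the blue tilt-out bin; fixed. Origin on the bench; x points from its open front to its back, y left, z up. Spans x 35 to 245, y +-105 mm; cheeks 30 mm high (148 mm from x = 220 back); its clear roof, 140 to 148 mm high, covers x = 220 to 245 mm and stops a gripper coming straight down on the back of the level bin
- bin_pivot (a point): middle of the bin's pivot axis (parallel to the stand's y), at the foot of the bin's front wall: 60 mm behind the stand's origin and 15 mm above the bench; axes as the stand
- parts_bin (a joint): tilt of the bin about the pivot, rad: 0 = level under the hood, grows as it tips forward (top towards the stand's -x, back end rising), stop at 0.42. Stiff hinge: it stays where left; about 10 N at the front rim tips it. Level, the bin reaches from the pivot 160 mm back and +-95 mm in y; front wall 75 mm high, the others 45 mm; walls and floor 5 mm thick
- bin_rib (a point): top middle of the bin's cross rib (moves with the bin; axes as the bin: z normal to its floor). The rib, 5 mm thick and 17 mm high (12 mm over the bin's floor), stands 85 to 90 mm behind the bin's front face and parts the empty front bay (80 mm long) from the back bay (65 mm) that holds the load cell
- bin_front_rim (a point): middle of the upper rim of the bin's front wall (moves with the bin); pull it towards the stand's -x, from inside the wall, to tip the bin
- load_cell_center (a point): centre of the loose load cell: a solid aluminium bar 30 mm (x) x 140 mm (y, its length) x 40 mm (z) with a black dog-bone mark on its sides, about 0.35 kg. It lies across the bin in the back bay just behind the rib, on its 30 mm wide face, with 25 mm or more free behind it, and keeps its place when the bin tips
- fixture: clamping fixture screwed to the bench; origin on the bench below the middle of the channel. x points across the channel towards the clamp's pivots, y along the channel, z up. Dark base plate x -40 to 130, y +-75 mm, 12 mm thick
- channel (a point): middle of the channel's floor, 20 mm above the bench; the channel is 130 mm long (fixture y), 40 mm wide between two guides 9 mm thick and 10 mm high, and open at both ends: the 140 mm load cell lies along it, middle over middle (sticks out 5 mm at each end), on its 30 mm wide face. Axes as the fixture
- clamp_handle (a joint): swing of the red clamp handle, rad: 0 = fully down on its stop (closed, level, pointing to fixture +x); grows as it is raised; starts at about 1.03 to 1.2 rad and stays there. Dead point at 0.15 with a part in the channel: before it the spring pad pushes the handle up again (5 to 10 N at the grip overcomes it), past it the handle goes home and holds
- clamp_pivot (a point): hinge of the clamp arm on the fixture, at fixture x 60, y 45, z 85 mm; axes as the fixture. The arm, 60 mm long, is linked to the handle: handle raised, the arm stands up about straight; as the handle goes down the arm swings down on to the part. The whole clamp lies in the plane fixture y = +45 mm and is at most 34 mm wide, so grip the load cell well on its -y half or middle
- handle_pivot (a point): the handle's hinge on the fixture, at fixture x 95, y 45, z 85 mm; axis along fixture y; axes as the fixture
- handle_grip (a point): middle of the red round hand grip (20 mm thick, 75 mm long), on its axis, 87 mm from the handle's hinge (its end is at 125 mm); moves with the handle. Push on the side that faces the clamp arm (the upper side)
- pad_face (a point): centre of the lower face of the round black rubber pad (18 mm across) on the clamp arm; in use it presses on the load cell 45 mm from the load cell's middle
- clamp_pad: the rubber pad itself, on a short spring plunger; origin at its lower face
- electrode_stand: fixed white electrode stand: base 90 x 90 mm, post 18 mm thick, origin under the post on the bench; at about 295 to 315 mm height an arm 25 mm wide reaches 125 mm from the post in its -x direction
- beaker: empty glass beaker, 60 mm across, 75 mm tall, loose, origin at the centre of its underside; not to be disturbed
- reagent_bottle: amber bottle with blue cap, 64 mm across, 150 mm tall, loose, origin at the centre of its underside; not to be disturbed
- jar: white jar, 70 mm across, 80 mm tall, loose, origin at the centre of its underside; not to be disturbed
- check_weight: brass knobbed weight, 38 mm across, 70 mm tall, loose, origin at the centre of its underside; not to be disturbed
- load_cell: the same load cell, origin at the middle of its underside (20 mm below its centre)

How it is judged:
By the outcome, as a careful person would: the job done as asked, in the order asked, and still so for the second after the job is handed in, with the robot touching nothing.
It also fails if it takes over 72 s, if anything falls off the work surface, if the arm or the gripper's body presses on something with over 40 N, if the wrist force passes 120 N, or if a joint passes its speed limit or range.

## Working session

There is one attempt and no reset: what is moved stays moved. The work goes in short steps, each a Python script; the robot and the scene stay as the last script left them, time stands still between calls to the robot, and variables do not carry over. Pictures are saved under pics/ and viewed, and the job is handed in when it is done.

```bash
ls; mkdir -p pics; python3 - <<'E'
from bench import arm, optics
import cv2
for n in("scene","top"):
    c=optics.camera(n); cv2.imwrite(f"pics/{n}0.png",c["image"][:,:,::-1])
    print(n,{k:v for k,v in c.items() if k!="image"})
print(arm.read_time(),arm.read_tcp_rot(),arm.pinch_z)
E
```

```text
pics
scene {'vfov': 42.36929073563731, 'cx': 314.32558299682444, 'cy': 204.76157436535303, 'dist_coeffs': array([-0.04827542,  0.        ,  0.        ,  0.        ,  0.        ]), 'rvec': array([ 1.28759056,  2.32490198, -0.89860922]), 'tvec': array([ 0.33654214, -0.31291332,  1.77290953])}
top {'vfov': 42.901132485435, 'cx': 328.78270782306987, 'cy': 195.8624523368294, 'dist_coeffs': array([0.05395643, 0.        , 0.        , 0.        , 0.        ]), 'rvec': array([ 2.08060455, -2.12083425,  0.23253281]), 'tvec': array([-0.00718246,  0.60257904,  1.41813551])}
0.1 [[ 9.27617605e-01  3.73530787e-01 -5.74305371e-04]
 [ 3.73531161e-01 -9.27615416e-01  2.02777819e-03]
 [ 2.24703070e-04 -2.09552370e-03 -9.99997779e-01]] 0.0187
```

View pics/scene0.png

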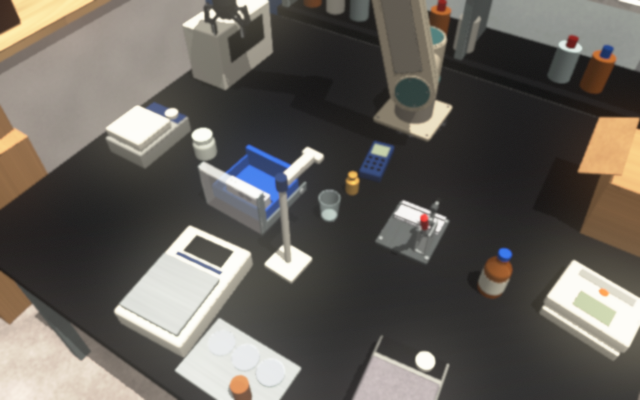

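View pics/top0.png

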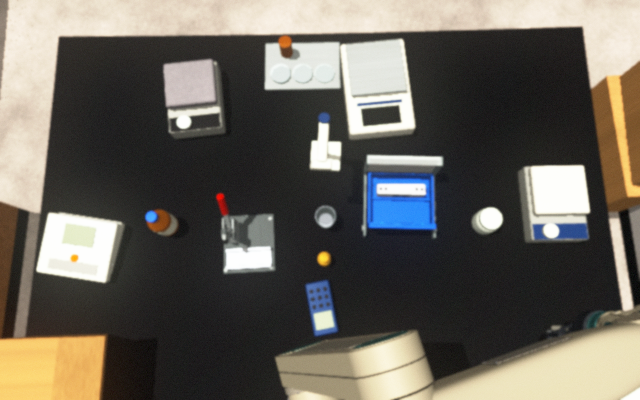

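The scene view shows the bin at about (255,185), electrode stand (288,220), beaker (329,205) and fixture (413,230). In the top view the bin is at (400,195), load cell (402,188), fixture (248,243) and red handle (222,205). I'll enlarge both.

```bash
cat > h.py <<'E'
import cv2, numpy as np
from bench import arm, optics
def K(c):
    f=c["image"].shape[0]/2/np.tan(np.radians(c["vfov"]/2))
    return np.array([[f,0,c["cx"]],[0,f,c["cy"]],[0,0,1]])
def ray(c,uv):
    p=cv2.undistortPoints(np.array([[uv]],float),K(c),c["dist_coeffs"])[0,0]
    R=cv2.Rodrigues(c["rvec"])[0]
    return -R.T@c["tvec"], R.T@np.array([p[0],p[1],1])
def onz(c,uv,z):
    o,d=ray(c,uv); return o+d*(z-o[2])/d[2]
def tri(c1,p1,c2,p2):
    o1,d1=ray(c1,p1);o2,d2=ray(c2,p2);d1/=np.linalg.norm(d1);d2/=np.linalg.norm(d2)
    A=np.stack([d1,-d2],1);s=np.linalg.lstsq(A,o2-o1,rcond=None)[0]
    a=o1+s[0]*d1;b=o2+s[1]*d2;return (a+b)/2,np.linalg.norm(a-b)
def proj(c,P):
    return cv2.projectPoints(np.atleast_2d(np.array(P,float)),c["rvec"],c["tvec"],K(c),c["dist_coeffs"])[0][:,0]
def crop(c,u0,v0,w,h,s,name,pts=None):
    im=cv2.resize(c["image"][v0:v0+h,u0:u0+w,::-1],None,fx=s,fy=s,interpolation=cv2.INTER_CUBIC)
    for i in range(0,w,10):
        cv2.line(im,(i*s,0),(i*s,6 if i%50 else 14),(0,255,255),1)
    for i in range(0,h,10):
        cv2.line(im,(0,i*s),(6 if i%50 else 14,i*s),(0,255,255),1)
    if pts is not None:
        for p in pts: cv2.circle(im,(int((p[0]-u0+.5)*s),int((p[1]-v0+.5)*s)),3,(0,255,0),1)
    cv2.imwrite(f"pics/{name}.png",im)
E
python3 - <<'E'
from h import *
t=optics.camera("top");s=optics.camera("scene")
crop(t,350,140,100,110,5,"tbin1");crop(t,200,180,90,100,6,"tfix1")
crop(s,190,140,150,110,5,"sbin1");crop(s,360,180,100,90,6,"sfix1")
E
cat > /tmp/j.py <<'E'
import cv2,numpy as np
def j(a,b,o):
    A=cv2.imread(a);B=cv2.imread(b);print(A.shape,B.shape)
E
```

```text
(no output)
```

View pics/tbin1.png

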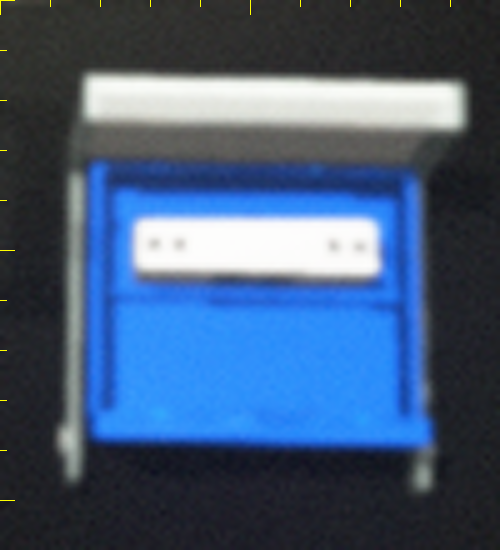

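View pics/tfix1.png

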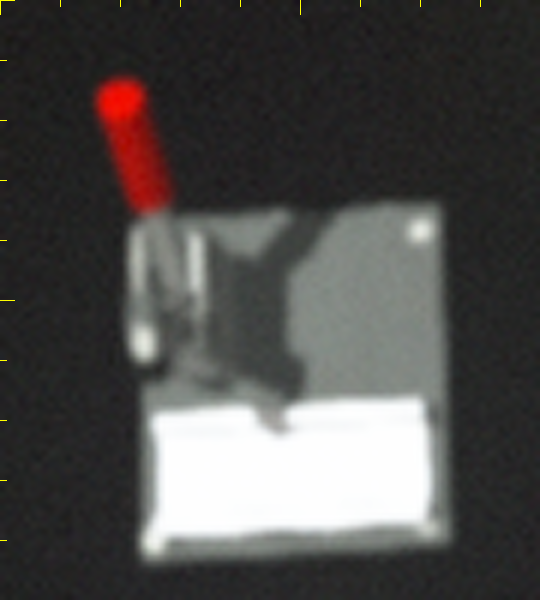

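View pics/sbin1.png

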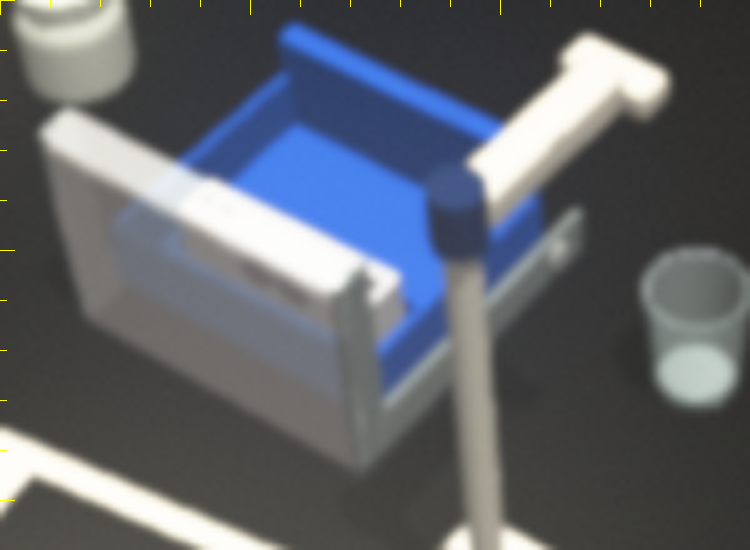

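View pics/sfix1.png

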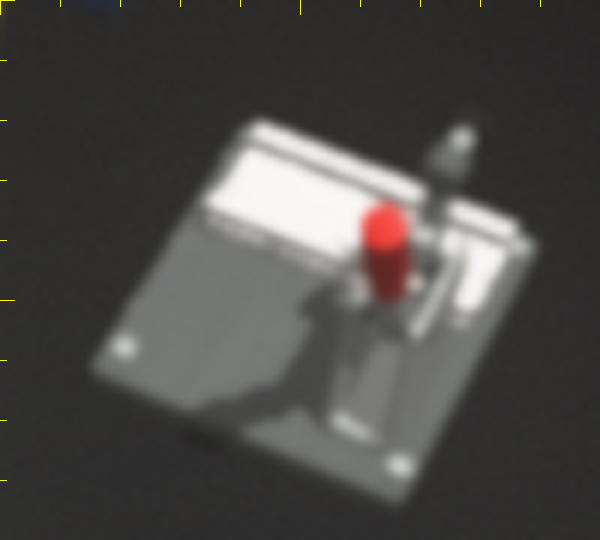

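The top crops show the load cell in the bin's back bay at pixels (377–426, 184–195) and the plate corners at about (273,214), (275,270), (224,273). Next I'll fit edges at sub-pixel level and check the results against the known sizes.

```bash
cat >> h.py <<'E'
def full(u0,v0,s,p): return np.array([u0+(p[0]+.5)/s-.5, v0+(p[1]+.5)/s-.5])
def edge(img,a,b,half=4,skip=0.12,n=25,level=None):
    """subpixel half-level crossing along normals of segment a-b; returns fitted line (pt,dir)"""
    a=np.array(a,float);b=np.array(b,float);d=(b-a)/np.linalg.norm(b-a);nn=np.array([-d[1],d[0]])
    pts=[]
    ts=np.arange(-half,half+.01,.25)
    for f in np.linspace(skip,1-skip,n):
        p=a+(b-a)*f; q=p+ts[:,None]*nn
        v=cv2.remap(img,q[:,0].astype(np.float32)[None],q[:,1].astype(np.float32)[None],cv2.INTER_LINEAR)[0].astype(float)
        v=cv2.GaussianBlur(v[None],(5,1),1)[0]
        g=np.abs(np.diff(v)); 
        k=g.argmax(); w=g[max(0,k-3):k+4]; t=(ts[max(0,k-3):k+4][:len(w)]*w).sum()/w.sum()+.125
        pts.append(p+t*nn)
    pts=np.array(pts); L=cv2.fitLine(pts.astype(np.float32),cv2.DIST_HUBER,0,.01,.01).ravel()
    r=np.abs((pts-L[2:])@np.array([-L[1],L[0]])); 
    return L[2:].astype(float),L[:2].astype(float),np.median(r)
def inter(l1,l2):
    A=np.stack([l1[1],-l2[1]],1); s=np.linalg.solve(A,l2[0]-l1[0]); return l1[0]+s[0]*l1[1]
E
cat > m1.py <<'E'
from h import *
t=optics.camera("top");s=optics.camera("scene")
gt=cv2.cvtColor(t["image"],cv2.COLOR_RGB2GRAY);gs=cv2.cvtColor(s["image"],cv2.COLOR_RGB2GRAY)
F=lambda *p:[full(200,180,6,q) for q in p]
tr,br,bl=F((440,205),(450,543),(143,560)); tm,=F((300,209))
top=edge(gt,tm,tr);right=edge(gt,tr,br);bot=edge(gt,br,bl)
print("res",top[2],right[2],bot[2])
TR=inter(top,right);BR=inter(bot,right)
# bottom-left via left edge below handle
bl2,=F((137,390)); left=edge(gt,bl2,bl,half=3); BL=inter(bot,left)
for c,n in((TR,"TR"),(BR,"BR"),(BL,"BL")): print(n,c,onz(t,c,.012))
G=lambda *p:[full(360,180,6,q) for q in p]
a,b,c,d=G((97,372),(402,507),(538,245),(255,120))
e1=edge(gs,a,b);e2=edge(gs,b,c);
e4=edge(gs,a,full(360,180,6,(190,215)))
A=inter(e1,e4);B=inter(e1,e2)
print("scene A(+x,-y)",A,onz(s,A,.012),"B(+x,+y)",B,onz(s,B,.012),e1[2],e2[2],e4[2])
print("tri A/TR",tri(t,TR,s,A))
# load cell top
H=lambda *p:[full(350,140,5,q) for q in p]
q=H((135,218),(380,220),(380,276),(135,273))
gr=t["image"][:,:,0]
E=[edge(gr,q[i],q[(i+1)%4],half=3,skip=.15) for i in range(4)]
C=[inter(E[i],E[i-1]) for i in range(4)]
for p in C: print("lc",p,onz(t,p,.060))
# bin front wall rim z=.09 (top view): outer edge of front
f1,f2=H((92,443),(432,443)); fe=edge(t["image"][:,:,2],f1,f2,half=3)
le=edge(t["image"][:,:,2],*H((90,170),(90,440)),half=2)
re=edge(t["image"][:,:,2],*H((418,180),(433,440)),half=2)
print("front rim z.09",[onz(t,inter(fe,x),.09) for x in(le,re)])
# roof
rq=H((84,75),(465,82),(465,128),(84,121));RE=[edge(gr,rq[i],rq[(i+1)%4],half=3) for i in range(4)]
for i in range(4):
    p=inter(RE[i],RE[i-1]); print("roof",p,onz(t,p,.148))
E
python3 m1.py
```

```text
res 0.16144971385745704 0.5419303066830335 0.04039004754987692
TR [274.33898067 212.84593356] [0.56594171 0.14615847 0.012     ]
BR [271.03944757 267.02848556] [0.40422868 0.15481146 0.012     ]
BL [225.19086531 269.65526239] [0.39945578 0.28885782 0.012     ]
scene A(+x,-y) [374.58260153 241.10988468] [0.56682164 0.1528866  0.012     ] B(+x,+y) [427.20054308 264.19569984] [0.56215961 0.30498872 0.012     ] 0.12822000331068456 0.820931631734008 0.11724044071028046
tri A/TR (array([0.56546935, 0.14920091, 0.00845759]), np.float64(0.00578415418814245))
lc [376.48119331 182.73404531] [ 0.64105217 -0.16009639  0.06      ]
lc [425.42192016 182.70146793] [ 0.63821269 -0.30383073  0.06      ]
lc [425.54936814 194.80179531] [ 0.60169239 -0.301998    0.06      ]
lc [376.16290879 193.89799714] [ 0.60728582 -0.1578408   0.06      ]
front rim z.09 [array([ 0.50340844, -0.12583343,  0.09      ]), array([ 0.49483004, -0.31653293,  0.09      ])]
roof [366.48666988 154.22102797] [ 0.70181933 -0.12691748  0.148     ]
roof [442.47515907 156.01911906] [ 0.69195422 -0.3387692   0.148     ]
roof [442.45131481 165.64024672] [ 0.66403247 -0.33684764  0.148     ]
roof [366.47975362 163.59290232] [ 0.67446395 -0.12595763  0.148     ]
```

```bash
python3 - <<'E'
from h import *
t=optics.camera("top");s=optics.camera("scene")
for c in(t,s): print(ray(c,(320,200)))
g=cv2.cvtColor(t["image"],cv2.COLOR_RGB2GRAY)
print("col250 rows",g[205:220,262],g[262:280,250]); print("row240",g[225,262:282]); print("row255 left", g[262,218:232])
print("bin col B", t["image"][218:235,400]); 
E
```

```text
(array([ 0.2714143 , -0.02158672,  1.51661785]), array([ 0.21507988,  0.01933734, -0.97659126]))
(array([1.36950143, 0.48444496, 1.11542031]), array([-0.57086259, -0.3589582 , -0.73856006]))
col250 rows [ 34  33  34  33  38  36  37  39  56  89 119 129 136 137 135] [254 254 254 254 253 246 192 136 123 111  75  50  43  41  41  41  41  41]
row240 [131 134 130 134 131 132 133 132 131 129 122  91  56  40  39  37  37  36
  38  35]
row255 left [ 41  35  40  38  49  85 122 157 221 251 254 254 254 254]
bin col B [[ 52 149 251]
 [ 44 144 251]
 [ 46 144 251]
 [ 39 138 249]
 [ 46 137 248]
 [ 47 144 248]
 [ 50 146 251]
 [ 50 146 251]
 [ 43 139 249]
 [ 36 118 236]
 [ 30  83 184]
 [ 20  44 101]
 [ 23  30  51]
 [ 23  26  40]
 [ 25  26  40]
 [ 17  22  32]
 [ 21  20  32]]
```

```bash
cat >> h.py <<'E'
def edgel(img,a,b,level,half=4,skip=0.1,n=30):
    """first crossing of level coming from the outside (outside = right-hand normal side chosen darker)"""
    a=np.array(a,float);b=np.array(b,float);d=(b-a)/np.linalg.norm(b-a);nn=np.array([-d[1],d[0]])
    ts=np.arange(-half,half+.01,.1); V=[];P=[]
    for f in np.linspace(skip,1-skip,n):
        p=a+(b-a)*f;q=(p+ts[:,None]*nn).astype(np.float32)
        V.append(cv2.remap(img,q[:,0][None],q[:,1][None],cv2.INTER_LINEAR)[0].astype(float));P.append(p)
    V=np.array(V); flip=V[:,:10].mean()>V[:,-10:].mean(); pts=[]
    for p,v in zip(P,V):
        tt=ts[::-1] if flip else ts; vv=v[::-1] if flip else v
        k=np.argmax(vv>level)
        if vv[k]>level and k>0: pts.append(p+tt[k]*nn)
    pts=np.array(pts);L=cv2.fitLine(pts.astype(np.float32),cv2.DIST_HUBER,0,.01,.01).ravel()
    return L[2:].astype(float),L[:2].astype(float),np.median(np.abs((pts-L[2:])@np.array([-L[1],L[0]])))
E
cat > m2.py <<'E'
from h import *
t=optics.camera("top");s=optics.camera("scene")
gt=cv2.cvtColor(t["image"],cv2.COLOR_RGB2GRAY);gs=cv2.cvtColor(s["image"],cv2.COLOR_RGB2GRAY)
F=lambda *p:[full(200,180,6,q) for q in p]
tr,br,bl,tm,l0=F((440,205),(450,545),(143,562),(340,207),(143,390))
def meet(la,za,lb,zb,z):  # lines in world
    A=[onz(t,la[0]+k*la[1],za)[:2] for k in(-10,10)];B=[onz(t,lb[0]+k*lb[1],zb)[:2] for k in(-10,10)]
    return inter((A[0],A[1]-A[0]),(B[0],B[1]-B[0]))
top=edgel(gt,tm,tr,82);right=edgel(gt,tr,br,82);bot=edgel(gt,br,bl,80);left=edgel(gt,l0,bl,80,half=3)
print([round(float(e[2]),2) for e in(top,right,bot,left)])
TR=meet(top,.012,right,0,0);BR=meet(bot,0,right,0,0);BL=meet(bot,0,left,.012,0);TL=meet(top,.012,left,.012,0)
print("TR,BR,BL,TL",TR,BR,BL,TL)
print("x len",np.linalg.norm(TR-BR),np.linalg.norm(TL-BL),"y len",np.linalg.norm(BL-BR),np.linalg.norm(TL-TR))
for a,b,n in((BL,BR,"bot"),(TL,TR,"top")):
    d=a-b;print(n,"yaw",np.degrees(np.arctan2(-d[0],d[1])))
for a,b in((TR,BR),(TL,BL)):
    d=a-b;print("side yaw",np.degrees(np.arctan2(d[1],d[0])))
# mean centre = fixture (45,0)
c=(TR+BR+BL+TL)/4; d=(TR+TL-BR-BL); yaw=np.arctan2(d[1],d[0]); print("origin",c-.045*np.array([np.cos(yaw),np.sin(yaw)]),np.degrees(yaw))
# scene
G=lambda *p:[full(360,180,6,q) for q in p]
a,b,cc,d=G((93,372),(402,507),(538,245),(255,120))
e1=edgel(gs,a,b,75);e2=edgel(gs,b,cc,75);e4=edgel(gs,a,d,75)
def ws(l,z):
    A=[onz(s,l[0]+k*l[1],z)[:2] for k in(-10,10)];return A[0],A[1]-A[0]
# scene cam at large x,y: visible faces +x (e1) and +y (e2): z=0; e4 (-y) z=.012
W1,W2,W4=ws(e1,0),ws(e2,0),ws(e4,.012)
A=inter(W1,W4);B=inter(W1,W2);print("scene +x-y",A,"+x+y",B,"len",np.linalg.norm(A-B),"yaws",[np.degrees(np.arctan2(w[1][1],w[1][0])) for w in(W1,W2,W4)],e1[2],e2[2],e4[2])
E
python3 m2.py
```

```text
[0.12, 0.09, 0.09, 0.02]
TR,BR,BL,TL [0.56457472 0.15162326] [0.39481978 0.14570834] [0.38967882 0.2950703 ] [0.55978515 0.29961878]
x len 0.1698579645496587 0.17016712256402183 y len 0.14945041617887495 0.1480730006735415
bot yaw 1.971309741759065
top yaw 1.8536157026840778
side yaw 1.9955997420829106
side yaw 1.531666188114511
origin [0.43223593 0.2216204 ] 1.7634220548373403
scene +x-y [0.55936403 0.15094544] +x+y [0.55414945 0.30114979] len 0.1502948396386642 yaws [np.float64(91.9883144758399), np.float64(-178.0267962584621), np.float64(-178.02003038865712)] 0.062398233841672174 0.05285190409616819 0.10187190198924206
```

Fixture dimensions check out at 170 × 149–150 mm, with yaw about 1.9°. Next are the bin, the load cell, the electrode arm and the loose items.

```bash
cat > m3.py <<'E'
from h import *
t=optics.camera("top");s=optics.camera("scene")
crop(t,290,95,70,90,6,"tel");crop(s,250,140,90,140,4,"sel")
gr=t["image"][:,:,0]
H=lambda *p:[full(350,140,5,q) for q in p]
f=edgel(t["image"][:,:,2],*H((100,443),(425,443)),130,half=3)
w=[onz(t,(u,f[0][1]+(u-f[0][0])*f[1][1]/f[1][0]),.015) for u in(370,434)]
d=w[0]-w[1];print("foot front edge",w,"yaw",np.degrees(np.arctan2(-d[0],d[1])))
rq=H((90,75),(460,82));e=edgel(gr,*rq,110,half=3)
w=[onz(t,(u,e[0][1]+(u-e[0][0])*e[1][1]/e[1][0]),.148) for u in(368,441)]
d=w[0]-w[1];print("roof back",w,"yaw",np.degrees(np.arctan2(-d[0],d[1])))
# scene roof back-top edge (z .148)
S=lambda *p:[full(190,140,5,q) for q in p]
# jar/beaker/bottle/weight centers rough via top
for n,p,z in(("jar",(488,221),.08),("beaker",(325,217),.075),("weight",(324,258),.07),("bottlecap",(152,217),.15)): print(n,onz(t,p,z))
E
python3 m3.py
```

```text
foot front edge [array([ 0.51450231, -0.1396291 ,  0.015     ]), array([ 0.505934  , -0.32915519,  0.015     ])] yaw -2.58853170436131
roof back [array([ 0.70246006, -0.13118567,  0.148     ]), array([ 0.69298675, -0.33473557,  0.148     ])] yaw -2.6646511786297435
jar [ 0.51730734 -0.46982677  0.08      ]
beaker [ 0.53854315 -0.00669908  0.075     ]
weight [ 0.42151643 -0.00183892  0.07      ]
bottlecap [0.53422916 0.46235102 0.15      ]
```

View pics/tel.png

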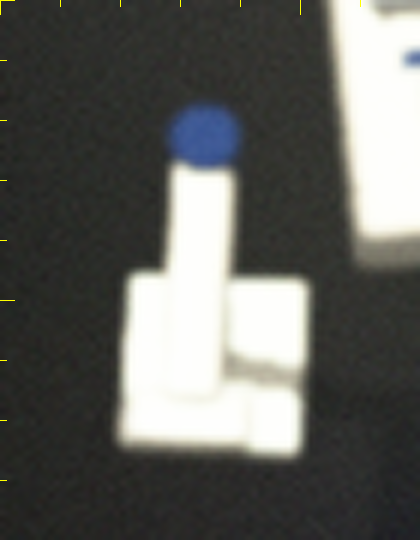

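View pics/sel.png

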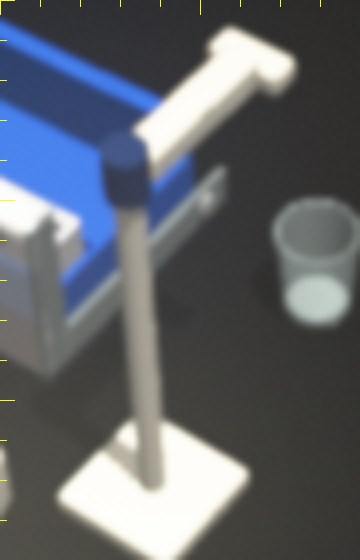

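```bash
python3 - <<'E'
from h import *
t=optics.camera("top");s=optics.camera("scene")
print("cap",tri(t,full(290,95,6,(205,135)),s,full(250,140,4,(124,150))))
print("post foot",onz(s,full(250,140,4,(152,487)),.012))
print("Tend1",tri(t,full(290,95,6,(272,420)),s,full(250,140,4,(230,40))))
print("Tend1",tri(t,full(290,95,6,(272,420)),s,full(250,140,4,(280,68))))
print("T on z.305 top",onz(t,full(290,95,6,(272,420)),.305),onz(t,full(290,95,6,(140,420)),.305), "scene",onz(s,full(250,140,4,(230,40)),.315),onz(s,full(250,140,4,(285,68)),.315))
# poses
yaw=np.radians(-2.62);ex=np.array([np.cos(yaw),np.sin(yaw)]);ey=np.array([-ex[1],ex[0]])
foot=np.array([.51022,-.23439]);roof=np.array([.69772,-.23296])
print("origin from foot",foot-.06*ex,"from roof",roof-.245*ex)
lc=np.array([.6225,-.2309]);print("lc rel pivot",(lc-foot)@ex,(lc-foot)@ey)
E
```

```text
cap (array([ 0.74506575, -0.00969673,  0.32301362]), np.float64(0.0016381113932701706))
post foot [ 0.74585302 -0.00901833  0.012     ]
Tend1 (array([ 0.62401866, -0.02861166,  0.30259321]), np.float64(0.016367331072719156))
Tend1 (array([ 0.62103755, -0.01439423,  0.28876778]), np.float64(0.04809070471591351))
T on z.305 top [ 0.62728632 -0.03583729  0.305     ] [0.62838696 0.01862607 0.305     ] scene [ 0.63286213 -0.01294504  0.315     ] [0.63639133 0.02655719 0.315     ]
origin from foot [ 0.45028272 -0.2316473 ] from roof [ 0.4529761  -0.22176064]
lc rel pivot 0.11200309702131377 0.0086188605763283
```

The electrode post stands at (0.745,−0.009) and its arm reaches x≈0.62 at z≈0.30. The bin pivot is at about (0.511,−0.224) with yaw −2.6°. Now tipping the bin.

```bash
cat >> h.py <<'E'
SY=np.radians(-2.62);SX=np.array([np.cos(SY),np.sin(SY),0]);SYY=np.array([-np.sin(SY),np.cos(SY),0])
PIV=np.array([.5115,-.2243,.015])
def rot(z,y): 
    z=z/np.linalg.norm(z);y=y-z*(y@z);y/=np.linalg.norm(y);return np.stack([np.cross(y,z),y,z],1)
Z=np.array([0,0,1.])
E
python3 - <<'E'
from h import *
f=lambda:np.round(arm.read_force(),1)
R=rot(-Z,-SYY)
p=PIV+SX*.037; 
a=p.copy();a[2]=.16
for RR in(R,rot(-Z,SYY)): print(arm.solve_ik(a,RR))
print(arm.read_time(),f())
arm.set_gripper(0.0)
arm.move_pose(a,R); print(arm.read_time(),f())
p[2]=.073; arm.movel(p,.12); print(f(),arm.read_tcp_pos())
q=p-SX*.018;arm.movel(q,.08);print(f())
d=.018
while d<.06:
    d+=.004; arm.movel(p-SX*d,.05); F=arm.read_force(); print(round(d,3),np.round(F,1))
    if F@SX>22: break
print(arm.read_time())
t=optics.camera("top");s=optics.camera("scene")
crop(t,330,130,130,120,5,"t2");crop(s,180,130,150,120,5,"s2")
E
```

```text
[-28.63619954  15.2681267  -11.15206135  63.57981195   0.
 153.98380046]
[-28.63619954  15.2681267  -11.15206135  63.57981195   0.
 -26.01619954]
0.7 [ 0.2 -0.2  0.7]
3.2167 [-0.8 -0.5 -0. ]
[ 0.3 -0.9  0.8] [ 0.54906201 -0.22648207  0.07368659]
[-0.1 -0.7  0.3]
0.022 [ 3.7 -0.3  0.7]
0.026 [ 7.7 -0.7 -2.1]
0.03 [ 9.4  1.2 -3.6]
0.034 [ 9.9  0.9 -4.1]
0.038 [ 9.6 -0.8 -5. ]
0.042 [10.3 -0.7 -4.7]
0.046 [10.6 -0.  -3.9]
0.05 [10.  -1.3 -2.3]
0.054 [10.5 -0.9 -2.2]
0.058 [16.2 -0.5 -3.7]
0.062 [22.8  1.2 -4.7]
7.2167
```

```bash
python3 - <<'E'
from h import *
arm.movel(arm.read_tcp_pos()+SX*.02,.1)
p=arm.read_tcp_pos();p[2]=.2;arm.movel(p,.2)
arm.set_gripper(1.0)
p[0]-=.16;p[2]=.28;arm.movel(p,.3)
print(arm.read_time(),arm.read_force())
t=optics.camera("top");s=optics.camera("scene")
crop(t,350,130,110,120,5,"t3");crop(s,180,130,150,120,5,"s3")
E
```

```text
10.1 [-0.22100503 -0.54945211 -0.51453941]
```

View pics/t3.png

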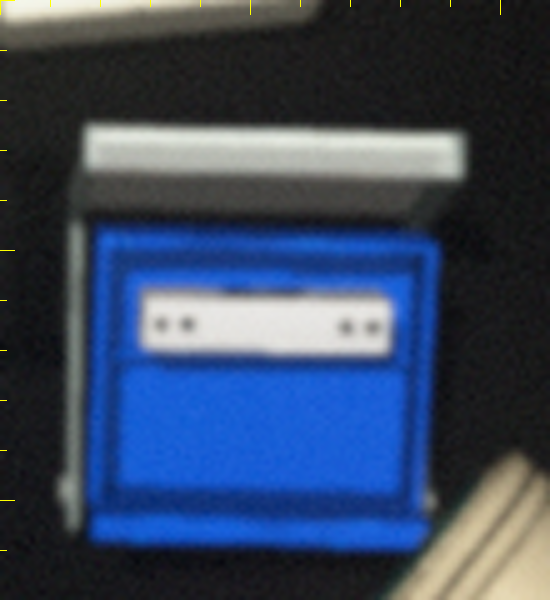

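View pics/s3.png

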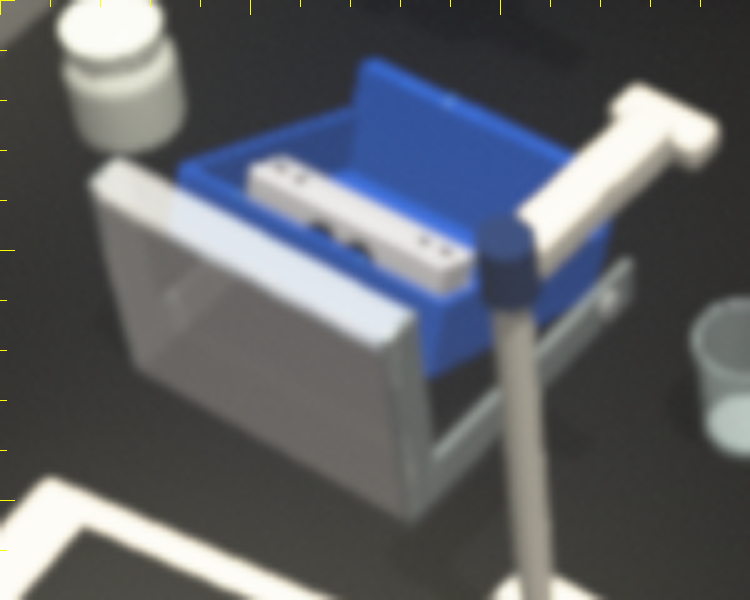

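The bin is tipped and the load cell has kept its place, with its top face at about (377–428, 188–201) in the top view. Next I'll measure it in both views.

```bash
python3 - <<'E'
from h import *
t=optics.camera("top");s=optics.camera("scene")
g=t["image"][:,:,0]
H=lambda *p:[full(350,130,5,q) for q in p]
q=H((142,290),(392,297),(390,355),(140,350))
E=[edgel(g,q[i],q[(i+1)%4],110,half=3,skip=.15) for i in range(4)]
C=[inter(E[i],E[i-1]) for i in range(4)]
th=.42
ex=SX*np.cos(th)+Z*np.sin(th); n=-SX*np.sin(th)+Z*np.cos(th)
def onpl(c,uv,off):  # plane n.(P-PIV)=off
    o,d=ray(c,uv);return o+d*((off-n@(o-PIV))/(n@d))
W=[onpl(t,c,.045) for c in C]
loc=[((w-PIV)@ex*1e3,(w-PIV)@SYY*1e3) for w in W];print("top local x,y mm",np.round(loc,1), "mean",np.mean(loc,0))
# scene: top-face corners
S=lambda p:full(180,130,5,p)
for p in((250,165),(283,150),(472,252),(438,270)):
    w=onpl(s,S(p),.045);print("scene local",np.round([(w-PIV)@ex*1e3,(w-PIV)@SYY*1e3],1))
# front rim
f=edgel(t["image"][:,:,2],*H((100,548),(380,548)),130,half=3)
for u in(372,425):
    v=f[0][1]+(u-f[0][0])*f[1][1]/f[1][0]; o,d=ray(t,(u,v)); 
    # intersect with front-face plane rotating radius 75: point of closest arc -> solve th: rim outer (0,75)
    b=[(abs(((o+d*k-PIV)@SX)**2+((o+d*k-PIV)@Z)**2-.075**2),k) for k in np.linspace(1.3,1.6,3001)]
    k=min(b)[1];w=o+d*k-PIV;print("rim",np.round([w@SX,w@Z],4),"theta",np.arctan2(-w@SX,w@Z))
E
```

```text
top local x,y mm [[128.3  70.6]
 [131.  -73.5]
 [ 94.1 -72.2]
 [ 93.7  70.3]] mean [111.77214955  -1.20615576]
scene local [123.1 -72.7]
scene local [ 90.2 -76.1]
scene local [96.5 67.7]
scene local [131.4  70.3]
rim [-0.0208 -0.0721] theta 2.860817077479632
rim [-0.0392  0.064 ] theta 0.5494296825940435
```

The local centre of the load cell comes out at x≈111, y≈−2 mm from both cameras, which fits the rib at 85–90. Grasping 24 mm to its −y side.

```bash
cat >> h.py <<'E'
TH=.42
EX=SX*np.cos(TH)+Z*np.sin(TH); N=-SX*np.sin(TH)+Z*np.cos(TH)
FY=np.radians(1.95);FX=np.array([np.cos(FY),np.sin(FY),0]);FYY=np.array([-np.sin(FY),np.cos(FY),0])
FO=np.array([.4315,.2216,0])
def fx(x,y,z): return FO+FX*x+FYY*y+Z*z
E
python3 - <<'E'
from h import *
print("q",arm.read_q())
g=PIV+EX*.111+SYY*(-.026)+N*.021
for sg in(1,-1):
    print(sg,[arm.solve_ik(*a) for a in((g+N*.1,rot(-N,sg*EX)),(g,rot(-N,sg*EX)),(fx(0,-.024,.15),rot(-Z,sg*FX)),(fx(0,-.024,.036),rot(-Z,sg*FX)))])
    # handle push poses
    print([arm.solve_ik(fx(x,.045,z),rot(-Z,sg*FX)) for x,z in((.15,.2),(.18,.1))])
    print(rot(-N,sg*EX))
E
```

```text
q [-4.09582287e+01 -6.25132353e+00 -1.99881880e+01  7.63803805e+01
  9.45383354e-03  1.41602443e+02]
1 [array([-36.42440396,   4.47749729, -27.02231667,  38.14151707,
        13.11235913,  58.55999398]), array([-34.01434811,  14.08566758, -28.43248597,  26.61523493,
        12.26378549,  60.87221311]), array([ 16.76671206,   4.13921453, -25.92904082,  59.93174465,
         0.        , 104.81671206]), array([ 16.76671206,  12.02793226, -32.98914332,  44.98292442,
         0.        , 104.81671206])]
[array([ 19.32254423,  18.34371543,  -1.97333646,  69.68294811,
         0.        , 107.37254423]), array([ 18.55117943,  25.17669249,  -4.80539902,  60.01790849,
         0.        , 106.60117943])]
[[ 0.04571169  0.91213446  0.40733421]
 [ 0.99895467 -0.04173884 -0.01863942]
 [ 0.          0.40776045 -0.91308894]]
-1 [array([ -36.42440396,    4.47749729,  -27.02231667,   38.14151707,
         13.11235913, -121.44000602]), array([ -34.01434811,   14.08566758,  -28.43248597,   26.61523493,
         12.26378549, -119.12778689]), array([ 16.76671206,   4.13921453, -25.92904082,  59.93174465,
         0.        , -75.18328794]), array([ 16.76671206,  12.02793226, -32.98914332,  44.98292442,
         0.        , -75.18328794])]
[array([ 19.32254423,  18.34371543,  -1.97333646,  69.68294811,
         0.        , -72.62745577]), array([ 18.55117943,  25.17669249,  -4.80539902,  60.01790849,
         0.        , -73.39882057])]
[[-0.04571169 -0.91213446  0.40733421]
 [-0.99895467  0.04173884 -0.01863942]
 [ 0.         -0.40776045 -0.91308894]]
```

```bash
python3 - <<'E'
from h import *
f=lambda:np.round(arm.read_force(),1)
g=PIV+EX*.111+SYY*(-.026)+N*.021
R=rot(-N,EX)
arm.set_gripper(.5); print(arm.read_gripper_width())
arm.move_pose(g+N*.09,R); print(arm.read_time(),f())
arm.movel(g+N*.03,.15);print(f())
arm.movel(g,.08);print(f(),arm.read_tcp_pos()-g)
if np.linalg.norm(arm.read_force())<6:
    arm.set_gripper(0.0,70); print("w",arm.read_gripper_width()*85,f(),arm.read_time())
s=optics.camera("scene");crop(s,200,100,140,120,5,"s4")
E
```

```text
0.4963456006056953
12.0917 [-0.3  1.   1.3]
[-0.2 -0.  -0.1]
[ 0.  -0.2  0.2] [-0.00032952  0.00037015 -0.00085571]
w 28.870224719391352 [ 0.4 -0.4 -0.9] 13.4333
```

View pics/s4.png

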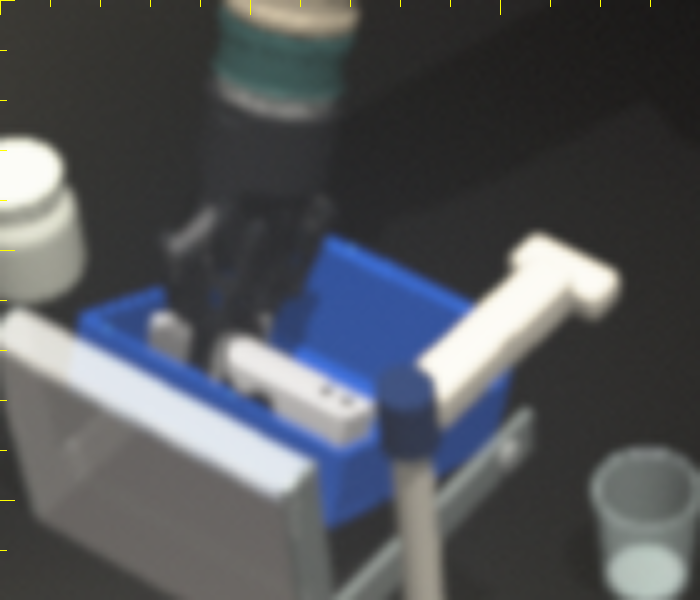

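```bash
python3 - <<'E'
from h import *
f=lambda:np.round(arm.read_force(),1)
p=arm.read_tcp_pos()
arm.movel(p+N*.03,.1);print(f(),arm.read_gripper_width()*85)
arm.movel(p+N*.13,.2)
arm.move_pose([.46,-.05,.29],rot(-Z,FX));print(arm.read_time())
arm.move_pose(fx(0,-.024,.26),rot(-Z,FX));print(arm.read_time(),f(),arm.read_gripper_width()*85)
t=optics.camera("top");s=optics.camera("scene")
crop(t,190,130,110,130,5,"t5");crop(s,350,110,130,150,4,"s5")
crop(t,350,130,110,120,5,"t5b")
E
```

```text
[ 0.8 -0.4 -4.9] 28.507355583119484
15.525
16.5083 [-0.6  0.2 -2.4] 28.53202726974479
```

View pics/t5.png

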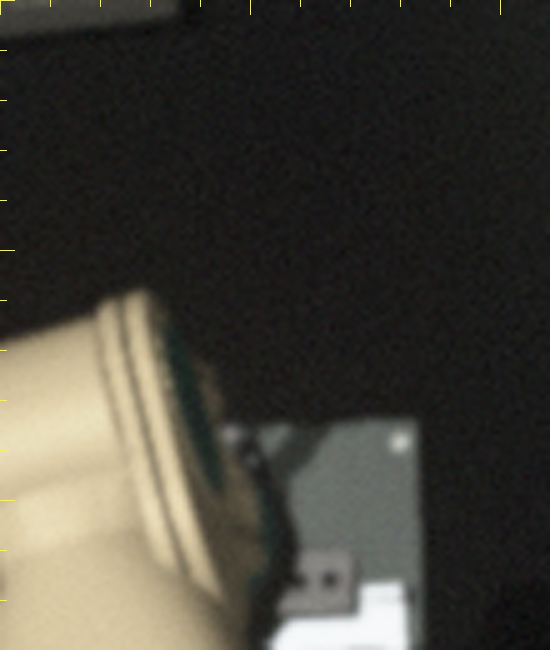

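View pics/s5.png

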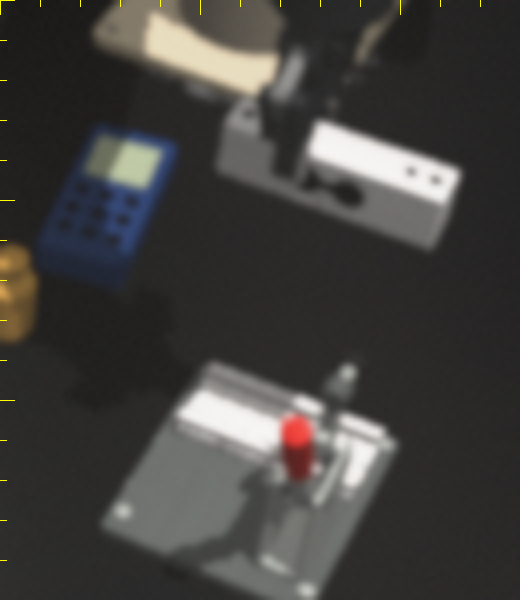

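```bash
cat > m6.py <<'E'
from h import *
s=optics.camera("scene")
p=arm.read_tcp_pos();print(p, (p-FO)@FX,(p-FO)@FYY, arm.read_tcp_rot()[:,2])
for n,q in(("BL",(219,172)),("BR",(432,249)),("TR",(441,205)),("TL",(233,118)),):
    o,d=ray(s,full(350,110,4,q)); k=((p+FX*.015-o)@FX)/(d@FX); w=o+k*d; print(n,w,"fix y",(w-FO)@FYY,"z rel tcp",w[2]-p[2])
crop(s,395,130,75,60,10,"s6")
E
python3 m6.py
```

```text
[0.4330884  0.19631178 0.26015456] 0.0007269849288165393 -0.02532762608051583 [ 5.37159066e-04 -2.36640405e-04 -9.99999828e-01]
BL [0.44949545 0.15524046 0.24362432] fix y -0.06693345278303822 z rel tcp -0.016530244080388667
BR [0.44476583 0.29415435 0.24423911] fix y 0.07206092846686252 z rel tcp -0.015915458241614833
TR [0.44482015 0.29255905 0.27969563] fix y 0.07046471276014288 z rel tcp 0.019541067854449812
TL [0.44937765 0.15870012 0.28932305] fix y -0.06347178439777024 z rel tcp 0.029168490207684805
```

View pics/s6.png

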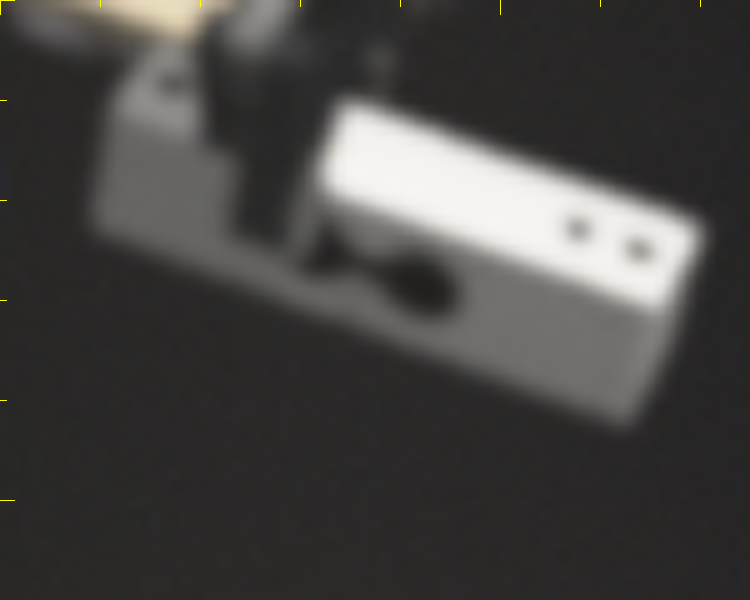

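```bash
python3 - <<'E'
from h import *
t=optics.camera("top");s=optics.camera("scene")
g=cv2.cvtColor(cv2.imread("pics/top0.png"),cv2.COLOR_BGR2GRAY)
F=lambda *p:[full(200,180,6,q) for q in p]
e=edgel(g,*F((160,538),(430,528)),195,half=3);p=e[0]
for z in(.012,.03): w=onz(t,p,z);print("near",z,(w-FO)@FX,(w-FO)@FYY)
e=edgel(g,*F((300,405),(420,398)),195,half=3);p=e[0]
for z in(.03,): w=onz(t,p,z);print("far",z,(w-FO)@FX,(w-FO)@FYY)
for q in((155,470),(430,470)):
    w=onz(t,full(200,180,6,q),.02);print("ends",(w-FO)@FX,(w-FO)@FYY)
# scene guides
gs=cv2.cvtColor(cv2.imread("pics/scene0.png"),cv2.COLOR_BGR2GRAY)
G=lambda *p:[full(360,180,6,q) for q in p]
e=edge(gs,*G((270,122),(420,190)),half=2);w=onz(s,e[0],.03);print("scene near-x guide outer top",(w-FO)@FX,e[2])
e=edge(gs,*G((215,203),(340,262)),half=2);w=onz(s,e[0],.03);print("scene +x guide inner top occl",(w-FO)@FX,e[2])
E
```

```text
near 0.012 -0.028742563535810586 0.014032065821970547
near 0.03 -0.030411730081678568 0.01102176524885891
far 0.03 0.03108279076261568 -0.03770017171956591
ends 0.0036043516193137396 0.06587422166271908
ends -0.0037926094154095095 -0.0680316628757417
scene near-x guide outer top -0.028734062905747707 0.09866660358743821
scene +x guide inner top occl 0.032338512140114045 0.10405963649479215
```

The channel edges confirm the fixture pose to about 1 mm in both cameras. Lowering the load cell now.

```bash
python3 - <<'E'
from h import *
f=lambda:np.round(arm.read_force(),1)
R=rot(-Z,FX)
T=lambda z:fx(0.0005,-.0262,z)
arm.movel(T(.10),.15,rotation=R);print(f())
arm.movel(T(.052),.1);print(f(),((arm.read_tcp_pos()-FO)@FX,(arm.read_tcp_pos()-FO)@FYY))
f0=arm.read_force()
z=.042;arm.movel(T(z),.06);print(z,f())
while z>.031:
    arm.movel(T(z),.04);F=arm.read_force();print(round(z,4),np.round(F,1))
    if F[2]-f0[2]>6: break
    z-=.0012
print(arm.read_time(),arm.read_tcp_pos())
s=optics.camera("scene");crop(s,350,150,110,120,5,"s7")
E
```

```text
[ 0.4  0.4 -3.5]
[ 0.8 -0.6 -4.3] (np.float64(0.0009724185672415123), np.float64(-0.026068175606358688))
0.042 [ 0.1 -0.5 -3. ]
0.042 [ 0.2 -0.5 -4.4]
0.0408 [ 0.3  0.2 -3.5]
0.0396 [-0.8 -0.3 -3.3]
0.0384 [-0.7 -0.7 -4.1]
0.0372 [-0.4 -0.  -3.6]
0.036 [-2.9 -1.1  4.3]
20.425 [0.4330213  0.19547503 0.03673408]
```

View pics/s7.png

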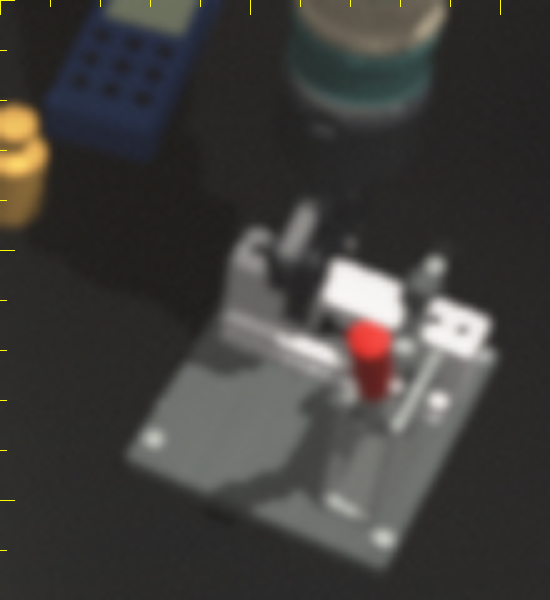

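```bash
python3 - <<'E'
from h import *
arm.set_gripper(.52,40);print(arm.read_gripper_width(),arm.read_force())
p=arm.read_tcp_pos()
arm.movel(p+Z*.03,.08);arm.movel(p+Z*.22,.25)
arm.set_gripper(0.0)
arm.move_pose([.42,-.12,.30],rot(-Z,FX));print(arm.read_time())
t=optics.camera("top");s=optics.camera("scene")
crop(t,200,180,90,100,6,"t8");crop(s,360,150,100,120,5,"s8")
E
```

```text
0.5180665480974422 [ 0.41689247 -0.18273499 -0.36291436]
23.9167
```

View pics/t8.png

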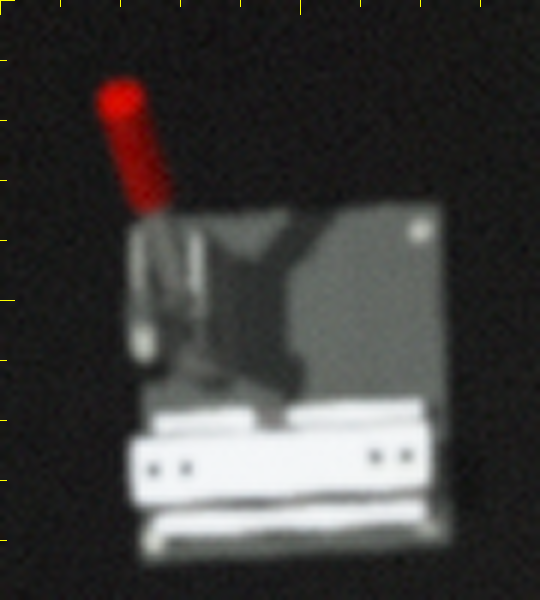

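View pics/s8.png

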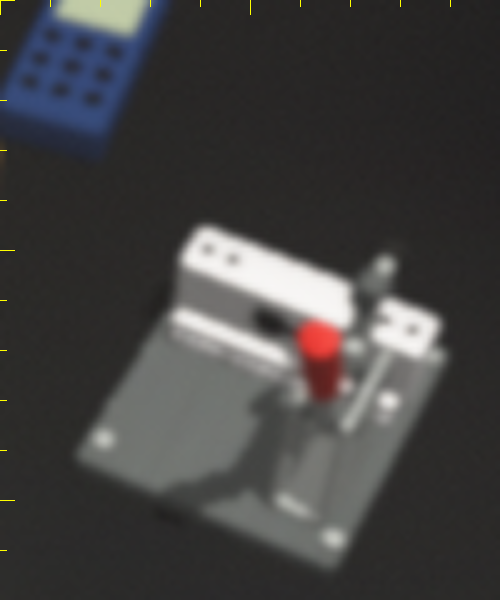

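The cell lies along the channel between both guides. I'll check its centring and measure the handle.

```bash
python3 - <<'E'
from h import *
t=optics.camera("top");s=optics.camera("scene")
P=lambda w:np.round([(w-FO)@FX*1e3,(w-FO)@FYY*1e3,w[2]*1e3],1)
w=[onz(t,full(200,180,6,q),.06) for q in((153,470),(187,468),(376,457),(406,457))]
print("holes",[P(x) for x in w],"mean",P(np.mean(w,0)))
d=w[0]-w[3];print("yaw",np.degrees(np.arctan2(-d[0],d[1])))
g=cv2.cvtColor(t["image"],cv2.COLOR_RGB2GRAY)
F=lambda *p:[full(200,180,6,q) for q in p]
for n,a,b in(("L",(130,445),(130,500)),("R",(430,428),(430,485))):
    e=edge(g,*F(a,b),half=3);print(n,P(onz(t,e[0],.06)),e[2])
for q in((200,228),(437,318)): pass
ws=[onz(s,full(360,150,5,q),.06) for q in((208,248),(232,260),(412,329))];print("scene holes",[P(x) for x in ws])
# handle end: red centroid of bright tip
for c,n in((t,"t"),(s,"s")):
    im=c["image"].astype(int);m=((im[:,:,0]>120)&(im[:,:,1]<70)&(im[:,:,2]<70)).astype(np.uint8)
    m[:150]=0;
    if n=="t": m[:,:200]=0;m[:,260:]=0
    ys,xs=np.nonzero(m);print(n,len(xs),xs.min(),xs.max(),ys.min(),ys.max())
w,e=tri(t,full(200,180,6,(120,100)),s,full(360,150,5,(319,339)));print("tip",P(w),e,"ang",np.arctan2((w-FO)@Z-.085,(w-FO)@FX-.095),np.hypot((w-FO)@Z-.085,(w-FO)@FX-.095))
E
```

```text
holes [array([-0.9, 58.7, 60. ]), array([-0.9, 42.6, 60. ]), array([ -0.6, -47.1,  60. ]), array([ -1.4, -61.3,  60. ])] mean [-1.  -1.8 60. ]
yaw 1.7298229749913079
L [-0.1 69.3 60. ] 0.011158178652770894
R [ -2.7 -73.1  60. ] 0.0076449300550014716
scene holes [array([ -0.5, -60.3,  60. ]), array([  1.2, -45.1,  60. ]), array([-0.6, 59.4, 60. ])]
t 84 217 224 194 214
s 34 419 427 216 225
tip [148.   45.3 194.9] 0.0008201529361468231 ang 1.1212421066681086 0.12200563631255773
```

The load cell is centred to within about 2 mm. The handle is at 1.12 rad, with its tip at radius 122 mm, which fits. Pushing the handle along its arc now.

```bash
python3 - <<'E'
from h import *
c=[(y,arm.solve_ik(fx(.111,.045,.27),rot(-Z,y))) for y in(FYY,-FYY)]
q0=arm.read_q(); y=min(c,key=lambda a:abs(a[1][5]-q0[5]))[0]
R=rot(-Z,y);print([a[1][5] for a in c],q0[5])
def T(th,off=.010,r=.100):
    x=.095+r*np.cos(th)-off*np.sin(th);z=.085+r*np.sin(th)+off*np.cos(th)
    return fx(x-.011,.045,z)
arm.move_pose(fx(.111,.045,.27),R);print(arm.read_time())
arm.movel(T(1.12,.018),.15);print(np.round(arm.read_force(),1),arm.read_time())
th=1.12
while th>-.06:
    th-=.08 if th>.2 else .03
    arm.movel(T(th),.12 if th>.2 else .05);F=arm.read_force();print(round(th,2),np.round(F,1))
    if np.linalg.norm(F)>32: print("stop");break
print(arm.read_time(),(arm.read_tcp_pos()-FO)@FX,arm.read_tcp_pos()[2])
s=optics.camera("scene");crop(s,360,150,100,120,5,"s9")
E
```

```text
[np.float64(18.483441122436687), np.float64(-161.5165588775633)] 63.62202814206519
25.6333
[-0.4  0.1 -0.1] 26.3667
1.04 [-0.4 -0.5  0.5]
0.96 [ 0.4 -0.7 -1.2]
0.88 [-0.7  0.1 -0.2]
0.8 [ 0.6 -0.2  0.5]
0.72 [-0.5  0.8 -1. ]
0.64 [ 0.3  0.2 -0.4]
0.56 [ 0.  -0.5  0. ]
0.48 [-0.6  0.6 -0. ]
0.4 [-1.5  1.2  0.5]
0.32 [0.  0.1 1.3]
0.24 [-0.9  0.3  0.3]
0.16 [-0.5  0.2  0. ]
0.13 [-0.6  0.3  0.4]
0.1 [-0.4 -0.6  0.5]
0.07 [-0.2 -1.2  0.2]
0.04 [-0.2  0.7  0.3]
0.01 [-0.4 -0.2 -0.6]
-0.02 [-2.7 -1.3  8.1]
-0.05 [-7.8 -2.1 20.8]
-0.08 [-11.8  -4.4  31.1]
stop
31.4583 0.18456062926232414 0.09438322467025648
```

View pics/s9.png

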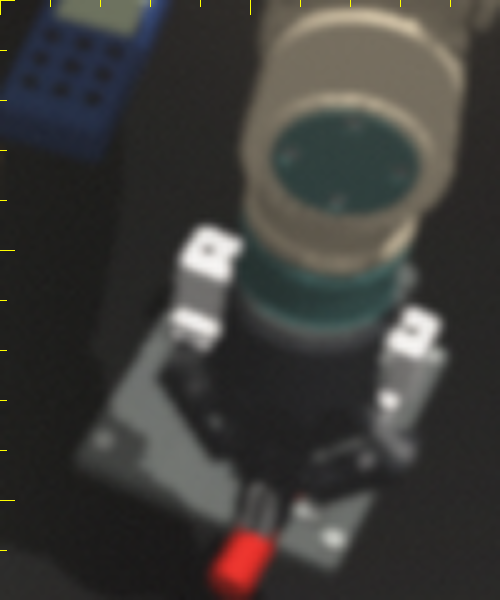

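```bash
python3 - <<'E'
from h import *
p=arm.read_tcp_pos();arm.movel(p+Z*.02,.1);print(np.round(arm.read_force(),1));arm.movel(p+Z*.19,.25)
arm.move_pose([.42,-.12,.30],rot(-Z,FX));print(arm.read_time())
t=optics.camera("top");s=optics.camera("scene")
crop(t,200,180,90,100,6,"t10");crop(s,360,150,100,120,5,"s10")
E
```

```text
[0.2 0.6 0.1]
34.3833
```

View pics/t10.png

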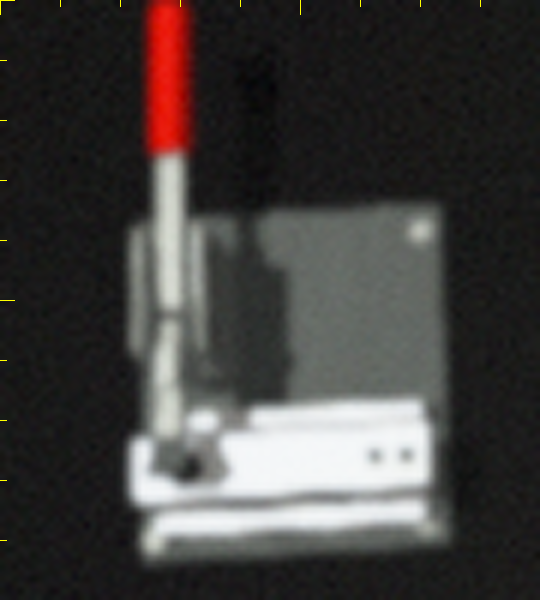

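View pics/s10.png

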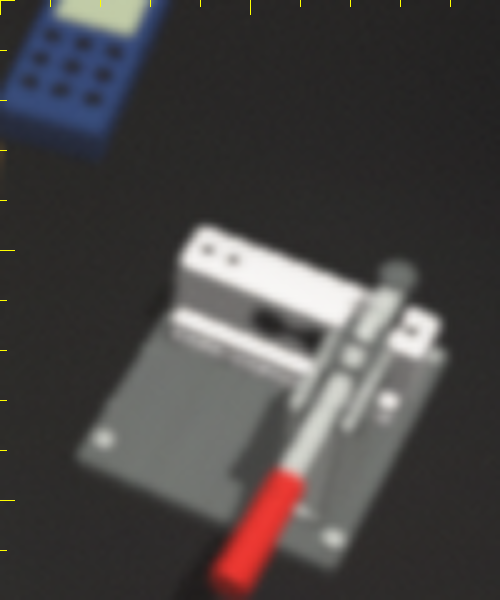

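Handle and clamp arm are down, with the pad on the load cell. I'll measure the handle angle and the load cell again, and compare the loose items with the first pictures.

```bash
python3 - <<'E'
from h import *
t=optics.camera("top");s=optics.camera("scene")
P=lambda w:np.round([(w-FO)@FX*1e3,(w-FO)@FYY*1e3,w[2]*1e3],1)
C=[]
for c,win in((t,(200,150,260,220)),(s,(395,240,430,280))):
    im=c["image"].astype(int);m=((im[:,:,0]>110)&(im[:,:,1]<90)&(im[:,:,2]<90))
    k=np.zeros_like(m);k[win[1]:win[3],win[0]:win[2]]=1;ys,xs=np.nonzero(m&k)
    C.append((xs.mean(),ys.mean()));print(len(xs),C[-1],ys.min(),ys.max())
w,e=tri(t,C[0],s,C[1]);print("grip middle",P(w),"expect 182,45,85; err",e,"ang",np.arctan2(w[2]-.085,(w-FO)@FX-.095))
w=[onz(t,full(200,180,6,q),.06) for q in((376,457),(406,457))];print("holes",[P(x) for x in w])
g=cv2.cvtColor(t["image"],cv2.COLOR_RGB2GRAY)
F=lambda *p:[full(200,180,6,q) for q in p]
for n,a,b in(("L",(130,445),(130,500)),("R",(430,428),(430,485))):
    e=edge(g,*F(a,b),half=3);print(n,P(onz(t,e[0],.06)))
for n,c in(("top",t),("scene",s)):
    a=cv2.imread(f"pics/{n}0.png")[:,:,::-1]
    cv2.imwrite(f"pics/{n}11.png",c["image"][:,:,::-1])
    for nm,b in {"top":{"jar":(465,195,510,245),"beaker":(305,198,345,234),"weight":(312,245,336,270),"bottle":(140,203,185,245)},"scene":{"jar":(185,120,222,165),"beaker":(312,185,345,225),"weight":(340,168,364,198),"bottle":(470,245,520,302)}}[n].items():
        A=cv2.cvtColor(a[b[1]:b[3],b[0]:b[2]].copy(),cv2.COLOR_RGB2GRAY).astype(np.float32);B=cv2.cvtColor(c["image"][b[1]:b[3],b[0]:b[2]].copy(),cv2.COLOR_RGB2GRAY).astype(np.float32)
        print(n,nm,np.round(cv2.phaseCorrelate(A,B)[0],2))
E
```

```text
154 (np.float64(227.48701298701297), np.float64(192.16883116883116)) 179 205
215 (np.float64(411.15813953488373), np.float64(256.07906976744187)) 244 268
grip middle [185.   45.5  86.2] expect 182,45,85; err 0.0002720885683013866 ang 0.013370184368560674
holes [array([ -0.6, -47.1,  60. ]), array([ -1.4, -61.3,  60. ])]
L [-1.6 69.4 60. ]
R [ -1.5 -73.1  60. ]
top jar [0.03 0.33]
top beaker [ 0.01 -0.07]
top weight [0.42 0.58]
top bottle [0.46 0.54]
scene jar [0.14 0.5 ]
scene beaker [-0.   -0.08]
scene weight [-0.06 -0.02]
scene bottle [0.02 0.05]
```

```bash
ls pics/top11.png
```

```text
pics/top11.png
```

View pics/top11.png

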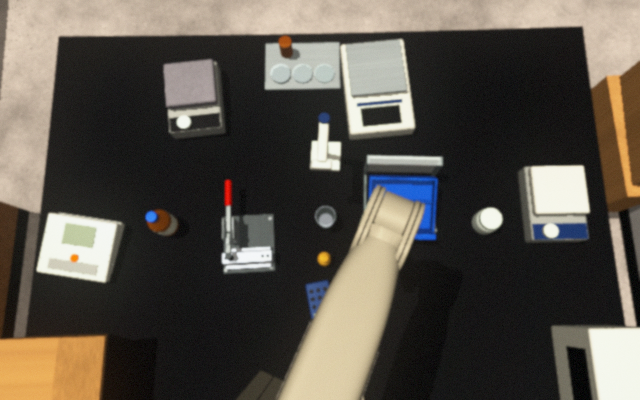

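```bash
python3 - <<'E'
from bench import arm
print(arm.read_force(),arm.read_time()); print(arm.finish_job())
E
```

```text
[-0.65122642 -0.2891742  -0.59918572] 34.5833
the job is handed in; nothing more can be done
None
```

I tipped the bin fully forward, laid the load cell in the channel and let go. Then I pushed the clamp handle home and handed the job in at 34.6 s. `finish_job` gives no verdict, so these are my own last checks:

- **Bin:** tipping took a steady 10 N or so, then rose to 23 N at the end, as expected at the stop. My one camera check of the tilt angle failed (it gave 0.55 rad on one side and nonsense on the other). I relied on the force and on the load cell's position fitting a 0.42 rad tilt in both views.
- **Load cell:** it lies between both guides, about 1 mm off the middle across the channel and 1–2 mm along it. It is lined up to about 0.2° and did not move when clamped.
- **Clamp handle:** it measures 0.013 rad, so fully home within measuring error, and it stayed down after I backed off with the pad on the load cell. I felt almost no spring force on the way down, only 8 N rising to about 33 N in total at the end stop, although 5 to 10 N was expected before the dead point.
- **Loose items:** the jar, beaker, brass weight and bottle shifted by no more than about 0.7 pixel between the first and last pictures. Where one view showed a shift for the beaker, weight or bottle, the other did not. The jar shifted 0.3–0.5 pixel in both views, which I put down to changed shadows.
- **Robot:** it ended clear of everything, with the wrist force at about zero.

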